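Close the keyed lid of the resin catch pot

ROBOT

A 6-joint arm with a two-finger parallel gripper is mounted at the origin on the work surface. World frame = base frame: x ahead of the robot, y to its left, z up, the work surface at z = 0. Lengths are in m, angles in rad, forces in N, time in s.
With the tool pointing down it reaches from about 0.3 to 0.875 m from the base axis. Payload 6.4 kg.
Tool frame: the origin (TCP) lies midway between the tips of the shut fingers; the grasp point (between the pads) lies 19 mm behind it; z points along the fingers, y is the line along which they close (so a half turn about z gives the same grasp; the last joint's range is limited). The gripper opens to 85 mm and grips with 20 to 120 N. Pads are 22 mm wide; open, the fingers measure 114 mm over their backs; the gripper's body (76 mm by 85 mm) begins 54 mm behind the grasp point. The pads swing forward as they close: fully open they stand 13 mm farther back than shut.
Start: joints at [-1.376, 0.181, 1.607, -0, 1.354, -0.206], TCP at [0.224, -0.529, 0.231] pointing down, gripper open.
Joint ranges: [-2.99, 2.99], [-0.89, 2.07], [0.3, 2.58], [-1.14, 4.28], [0, 2.63], [-3.12, 3.12]. Speed limits (rad/s): [2.57, 2.57, 3.01, 3.14, 3.14, 3.14].

INTERFACE

Orientations are given as a unit quaternion [w, x, y, z].
In Python, from bench import status, camera, ctrl gives the robot as it stands. The module is installed in compiled form; this text tells all that it offers.
- The arm moves only by the shell command python3 -m handwheel 'ROWS'. ROWS is JSON, a list that holds one entry, the list of rows, each a list of 7 numbers: the opening, from -1 (shut) to 1 (fully open), then the shift along the tool's x, y, z in cm, then the turn, a rotation vector about the tool's x, y, z in degrees. A call has 1 to 10 rows; each row is the pose to reach, as a shift and turn from the pose commanded when the call began, along the tool's axes at that moment; what a row does not reach only later rows make up. A row lasts 1/8 s, in which the tool goes at most 62.5 mm and 10.7 degrees, less where a joint would pass 70% of its speed; a pose out of reach is approached as far as the arm can. A call with a gripper value outside its range is refused whole. The fingers move at their own pace and stop on an object; the grip force is fixed at half the most. Time passes only in rows, so rows that repeat a pose let the fingers close. It gives the time, the measured TCP pose, the force, the opening and the grip force at its end, in the units of the state.
- status.get_obs(): the state, without advancing time (a new reading comes with each control period).
- camera(name): name is "scene" or "top" or "wrist"; returns a dict with "frame" (420x560x3 uint8, blue, green, red), "depth" (420x560 float32, m along the optical axis (not along the pixel's ray), 0 where there is no reading), "fx", "fy", "cx", "cy" (pixels), "extrinsics" (4x4, takes a point from camera to world coordinates); the wrist camera has in their place "hand_eye" (4x4, takes a point from camera to tool coordinates, whose origin is the TCP and whose axes are the flange's). Camera axes: x right, y down, z forward; pixel columns grow to the right and rows downward; lengths in m; the calibration is good to about 2 mm. The wrist camera is an equidistant fisheye: a pixel r from the principal point sees the ray r / f radians off the axis. A picture is of the moment at which its call begins: read the wrist's pose just before it.
- ctrl.hand_in(): hands the job in; it is judged then, once.
The state is a dict: "time_s": time; "q": joint angles; "dq": joint speeds; "joint_efforts": joint torques, N m; "eef_pos": TCP position; "eef_rot": TCP orientation; "wrist_force": force on the tool from outside, world axes, zero at the start; "torque": the same for the moment, N m; "opening": opening from 0.0 (shut) to 1.0 (fully open); "grasp_force": force on a finger pad.
Only numpy, scipy, OpenCV 4.12 (cv2) and the standard library are available. Lean on these libraries where they do the work, as an engineer would, in place of code of your own. Each camera call takes 0.05 s, during which the arm holds its last target. There are 200 camera calls.

TASK

The larger resin catch pot has its bar-handled lid lying crooked, with the lid's key propped up on the rim. Take the lid by its bar, turn it on the rim, without lifting it off the pot, until the key drops into the notch above the hose port and the lid sits flush all round, then let go. Leave the tub of screws standing where it is.

Things in the scene. Friction and masses are not known exactly. Their poses are not given: they have to be found in the camera images.
- lid_grip (a point): Centre of the lid's bar handle. Loose metal lid, disc 108 mm across, 8 thick, 0.35 kg, with a black upright bar across it, 76 mm long, 14 thick, 44 tall. The point is on the lid's axis, 22 mm below the bar's top, 22 above the disc's top face, 30 above its underside. z is the lid's axis (up); x runs along the bar to the key. When home the point is 108 mm above the bench.
- lid_key (a point): Middle of the lid's only key, a square dark steel nose 12 mm wide sticking out past the disc's edge to 68 mm from the axis and 8 mm below the disc; the point is 59 mm from the axis, level with the disc's underside. Axes as lid_grip. At first the key lies on the rim, 35 to 80 degrees counter-clockwise (from above) of the notch, so the lid is tilted about 4 degrees.
- pot: Larger of two fixed aluminium catch pots. Origin: centre of its underside, on the bench; x points to the notch, z up. Rim 78 mm up, 96 mm inside, 124 mm outside diameter. The notch, a 33 mm gap through the rim, 12 deep, takes the key within 10 degrees; a brass hose port juts out below it. A spigot under the lid, 89 across, 12 deep, keeps the lid centred in the bore to 3.5 mm.
- tub: Open white plastic tub of screws, 80 mm across at the top and 75 mm tall, standing loose between the two pots; to be left standing. Origin at the centre of its underside.
There are look-alikes about, which are no part of the job. What is shaped like the part that bears lid_grip but orange is not meant.

How it is judged:
By the outcome, as a careful person would: the job done as asked, in the order asked, and still so for the second after the job is handed in, with the robot touching nothing.
It also fails if it takes over 35 s, if anything falls off the work surface, if the arm or the gripper's body presses on something with over 40 N, if the wrist force passes 120 N, or if a joint passes its speed limit or range.

## Working session

There is one attempt and no reset: what is moved stays moved. The work goes in short steps, Python scripts to look and compute and a shell command to move; the robot and the scene stay as the last step left them, time stands still between calls to the robot, and variables do not carry over. Pictures are saved under pics/ and viewed, at most 10 in all, crops included, and the job is handed in when it is done.

```bash
mkdir -p pics; cat > h.py <<'E'
import numpy as np,cv2
from bench import status,camera,ctrl
def snap(n,f):
    c=camera(n);cv2.imwrite(f'pics/{f}.png',c['frame']);np.savez(f'{f}.npz',**c);return c
def P(c,u,v,d=None):
    d=c['depth'][v,u] if d is None else d
    return (c['extrinsics']@[(u-c['cx'])/c['fx']*d,(v-c['cy'])/c['fy']*d,d,1])[:3]
def plane(c,u,v,z):
    o=c['extrinsics'][:3,3];r=c['extrinsics'][:3,:3]@[(u-c['cx'])/c['fx'],(v-c['cy'])/c['fy'],1]
    return o+r*(z-o[2])/r[2]
E
python3 - <<'E'
from h import *
a=snap('top','top');b=snap('scene','scene')
print(status.get_obs())
print(a['extrinsics'].round(3),a['fx'])
E
```

```text
{'time_s': 0.1, 'q': array([-1.37629917e+00,  1.81494322e-01,  1.60790136e+00,  1.25546669e-05,
        1.35381198e+00, -2.06296476e-01]), 'dq': array([ 1.00778564e-03, -2.59346193e-03, -3.80569378e-03, -6.37101993e-05,
        3.87503830e-04,  2.46987442e-05]), 'joint_efforts': array([ 4.62631069e-04, -4.45883274e+01, -3.52238917e+01, -4.25813914e-04,
        4.11133617e-03,  9.85803865e-06]), 'eef_pos': array([ 0.2242591 , -0.52892373,  0.23046196]), 'eef_rot': array([-8.07453751e-04,  9.79987616e-01,  1.99056829e-01,  1.08929060e-05]), 'wrist_force': array([ 0.54031253, -0.00844307,  0.18350215]), 'torque': array([0.02815739, 0.02197797, 0.04484342]), 'grasp_force': 0.0, 'opening': 0.9980670057351049}
[[ 0.01  -0.998  0.064  0.399]
 [-1.    -0.009  0.014  0.125]
 [-0.013 -0.064 -0.998  1.136]
 [ 0.     0.     0.     1.   ]] 413.5454105921728
```

View pics/top.png

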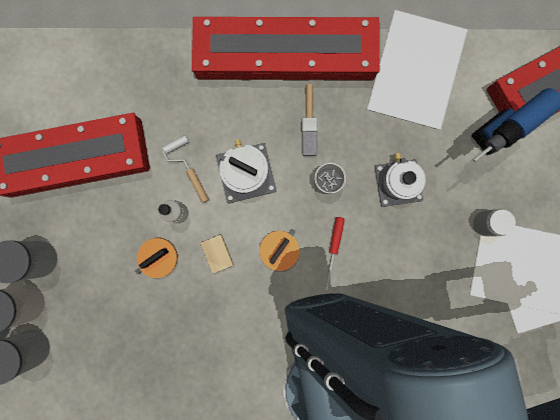

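View pics/scene.png

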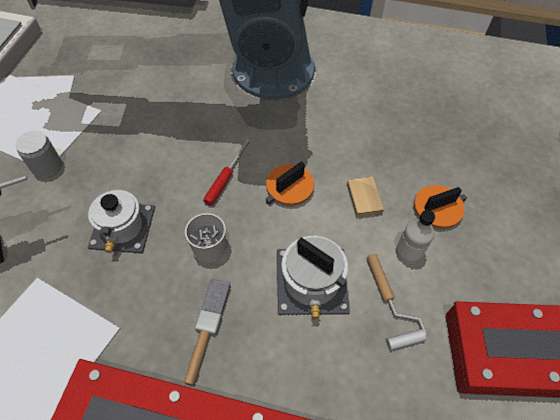

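```bash
python3 - <<'E'
from h import *
a=np.load('top.npz');b=np.load('scene.npz')
A=cv2.resize(a['frame'][125:215,190:290],None,fx=4,fy=4,interpolation=cv2.INTER_CUBIC)
B=cv2.resize(b['frame'][215:330,265:365],None,fx=3.6,fy=3.6,interpolation=cv2.INTER_CUBIC)
B=cv2.resize(B,(360,414));A=cv2.copyMakeBorder(A,0,414-360,0,0,0)
cv2.imwrite('pics/crop.png',np.hstack([A,B]))
# point clouds of scene cam around the pot
for c,box in((a,(205,125,280,210)),(b,(265,215,365,330))):
    u,v=np.meshgrid(range(box[0],box[2]),range(box[1],box[3]));p=np.array([P(c,x,y) for x,y in zip(u.ravel(),v.ravel())])
    t=p[p[:,2]>.118]; print('bar',len(t),t.mean(0).round(4),t[:,2].max())
    xy=t[:,:2]-t[:,:2].mean(0);w,V=np.linalg.eigh(xy.T@xy);d=V[:,1];print('dir',np.degrees(np.arctan2(d[1],d[0])), np.ptp(xy@d))
    m=t[:,:2].mean(0);r=np.hypot(*(p[:,:2]-m).T);q=p[(r<.05)&(p[:,2]>.08)&(p[:,2]<.105)&(r>.015)]
    k=np.linalg.lstsq(np.c_[q[:,:2]-m,np.ones(len(q))],q[:,2],rcond=None)[0];print('plane',k,len(q))
for c,u,v in((a,330,180),(b,207,235),(a,238,143),(b,315,311),(b,341,282)):print(P(c,u,v).round(3))
E
```

```text
bar 215 [0.559  0.2135 0.2405] 1.1363372679656945
dir -148.34445589360757 0.23696984891531384
plane [0.06006726 0.0807627  0.08849608] 697
bar 456 [0.6277 0.2264 0.2135] 0.8899030306024251
dir -177.16225125751865 0.41614152188188386
plane [-0.07843822  0.07936154  0.0888805 ] 870
[ 0.558 -0.003  0.037]
[0.554 0.    0.043]
[0.653 0.243 0.048]
[0.658 0.245 0.042]
[0.613 0.279 0.093]
```

View pics/crop.png

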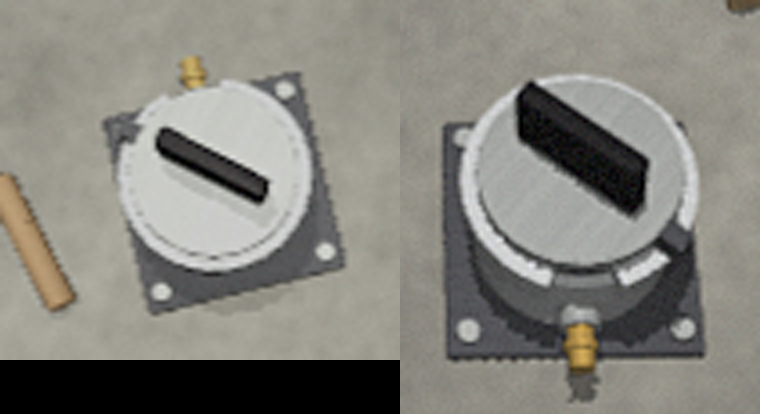

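The crop shows the key (left crop ~(128,133)) ccw of the port ((193,72)), bar from (165,140) to (262,190). I'll redo the fit with the invalid depths removed.

```bash
python3 - <<'E'
from h import *
a=np.load('top.npz');b=np.load('scene.npz')
for c,box in((a,(205,125,280,210)),(b,(265,215,365,330))):
    u,v=np.meshgrid(range(box[0],box[2]),range(box[1],box[3]));p=np.array([P(c,x,y) for x,y in zip(u.ravel(),v.ravel()) if c['depth'][y,x]>0])
    t=p[(p[:,2]>.118)&(p[:,2]<.15)]; m=t[:,:2].mean(0);print('bar',len(t),t.mean(0).round(4),np.percentile(t[:,2],[5,50,95,100]).round(4))
    xy=t[:,:2]-m;w,V=np.linalg.eigh(xy.T@xy);d=V[:,1];print('dir',np.degrees(np.arctan2(d[1],d[0])), np.ptp(xy@d))
    r=np.hypot(*(p[:,:2]-m).T);q=p[(r<.048)&(p[:,2]>.08)&(p[:,2]<.1)]
    k=np.linalg.lstsq(np.c_[q[:,:2]-m,np.ones(len(q))],q[:,2],rcond=None)[0];print('plane',k.round(4),len(q),'tilt',np.degrees(np.hypot(*k[:2])),np.degrees(np.arctan2(k[1],k[0])))
    q=p[(p[:,2]>.07)&(p[:,2]<.105)];print('disc ctr',cv2.minEnclosingCircle((q[:,:2]*1000).astype(np.float32)))
for s in ((165,140),(262,190)):print(plane(a,190+s[0]/4,125+s[1]/4,.128).round(4))
for s in ((530,88),(640,160)):print(plane(b,265+(s[0]-400)/3.6,215+s[1]/3.6,.128).round(4))
E
```

```text
bar 192 [0.5781 0.2241 0.1331] [0.1253 0.1333 0.1384 0.14  ]
dir 63.96043922335007 0.07475812548844468
plane [0.0364 0.0692 0.0905] 896 tilt 4.481233512432102 62.28990701655495
disc ctr ((581.4520263671875, 229.0348663330078), 64.75167846679688)
bar 406 [0.5848 0.2248 0.1302] [0.1203 0.1315 0.136  0.139 ]
dir 63.627274523028056 0.07651452273116816
plane [0.028  0.0639 0.0895] 1324 tilt 4.000481540835558 66.32803477250978
disc ctr ((582.4533081054688, 229.80445861816406), 65.4342269897461)
[0.5921 0.2506 0.128 ]
[0.5615 0.1903 0.128 ]
[0.5639 0.1932 0.128 ]
[0.5901 0.2544 0.128 ]
```

```bash
python3 -m handwheel '[[[1,62,-55.5,0,0,0,-41],[1,62,-55.5,0,0,0,-41],[1,62,-55.5,0,0,0,-41],[1,62,-55.5,0,0,0,-41],[1,62,-55.5,0,0,0,-41],[1,62,-55.5,0,0,0,-41],[1,62,-55.5,0,0,0,-41],[1,62,-55.5,0,0,0,-41],[1,62,-55.5,0,0,0,-41],[1,62,-55.5,0,0,0,-41]]]'
cat >> h.py <<'E'
from scipy.spatial.transform import Rotation as Ro
def go(p,yaw):
    o=status.get_obs();R=Ro.from_quat(o['eef_rot'],scalar_first=True)
    D=np.array([[np.cos(yaw),np.sin(yaw),0],[np.sin(yaw),-np.cos(yaw),0],[0,0,-1]]).T
    D=np.c_[[np.cos(yaw),np.sin(yaw),0],[np.sin(yaw),-np.cos(yaw),0],[0,0,-1]]
    print('cm',(R.inv().apply(np.array(p)-o['eef_pos'])*100).round(2),'deg',np.degrees((R.inv()*Ro.from_matrix(D)).as_rotvec()).round(2),o['time_s'])
E
python3 -c "
from h import *
go([.579,.224,.23],np.radians(63.8))"
```

```text
time_s: 1.35
eef_pos: [0.4909, 0.0382, 0.2312]
eef_rot: [0.0, 0.848, 0.53, 0.0]
wrist_force: [0.7, -1.4, 0.4]
opening: 0.998
grasp_force: 0.0
cm [20.56 -0.24  0.12] deg [0.02 0.01 0.17] 1.35
```

```bash
python3 -m handwheel '[[[1,20.5,-0.2,0,0,0,0],[1,20.5,-0.2,0,0,0,0],[1,20.5,-0.2,0,0,0,0],[1,20.5,-0.2,0,0,0,0],[1,20.5,-0.2,0,0,0,0],[1,20.5,-0.2,0,0,0,0]]]'
python3 - <<'E'
from h import *
o=status.get_obs();c=snap('wrist','w1')
print(c['hand_eye'].round(3),c['fx'],c['cx'],c['cy'])
R=Ro.from_quat(o['eef_rot'],scalar_first=True)
v,u=np.mgrid[0:420,0:560];d=c['depth'];x=(u-c['cx'])/c['fx'];y=(v-c['cy'])/c['fy'];th=np.hypot(x,y)+1e-9
p=np.stack([np.tan(th)*x/th*d,np.tan(th)*y/th*d,d],-1)
p=p@c['hand_eye'][:3,:3].T+c['hand_eye'][:3,3];W=R.apply(p.reshape(-1,3)).reshape(p.shape)+o['eef_pos'];W[(d<=0)|(th>1.3)]=np.nan
np.save('W.npy',W);p=W.reshape(-1,3);p=p[np.hypot(p[:,0]-.58,p[:,1]-.225)<.09]
for lo,hi in((.122,.145),):
    t=p[(p[:,2]>lo)&(p[:,2]<hi)];m=t[:,:2].mean(0);xy=t[:,:2]-m;w,V=np.linalg.eigh(xy.T@xy);e=V[:,1];e=e*np.sign(e[1])
    s=xy@e;n=xy@[-e[1],e[0]];mid=m+e*(s.max()+s.min())/2+np.array([-e[1],e[0]])*(n.max()+n.min())/2
    print(len(t),m,mid,np.degrees(np.arctan2(e[1],e[0])),np.ptp(s),np.ptp(n),np.median(t[:,2]))
print(o['eef_pos'])
go([*mid,.103],np.arctan2(e[1],e[0]))
E
```

```text
time_s: 2.1
eef_pos: [0.5782, 0.2198, 0.231]
eef_rot: [0.0, 0.848, 0.529, -0.001]
wrist_force: [1.0, 0.5, 0.5]
opening: 1.003
grasp_force: 0.0
[[ 0.    -0.964 -0.265  0.068]
 [ 1.     0.     0.001 -0.001]
 [-0.001 -0.265  0.964 -0.142]
 [ 0.     0.     0.     1.   ]] 325.19226210127806 277.7848759706159 209.98026135517946
1719 [0.58211668 0.22647587] [0.58112325 0.22423109] 63.83795058106427 0.07596107367542027 0.013858161283149737 0.1334393036631576
[0.57816212 0.21977855 0.23099328]
cm [ 0.55  0.05 12.82] deg [-0.02  0.04  0.04] 2.15
```

View pics/w1.png

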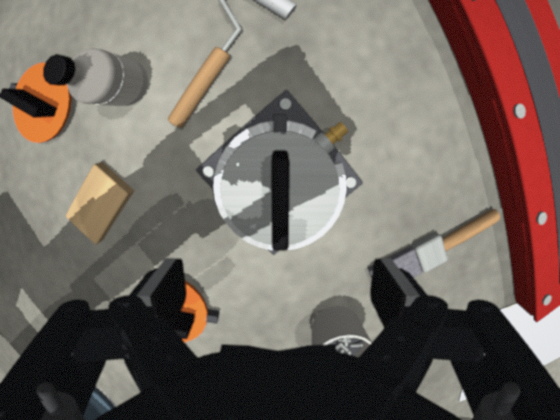

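The wrist view shows the bar upright at (280,200), centred between the fingers, with the key at (280,125) and the port at (338,132). It measures 76 x 14 mm, so it's the right bar. I'll go down and close on it.

```bash
python3 -m handwheel '[[[1,0.7,0.05,4,0,0,0],[1,0.7,0.05,8,0,0,0],[1,0.7,0.05,11,0,0,0],[1,0.7,0.05,12.7,0,0,0],[1,0.7,0.05,12.7,0,0,0]]]'
python3 - <<'E'
from h import *
W=np.load('W.npy').reshape(-1,3);c=np.array([.582,.2255])
r=np.hypot(*(W[:,:2]-c).T);q=W[(abs(W[:,2]-.078)<.003)&(r>.054)&(r<.068)];print(len(q))
from scipy.optimize import least_squares
A=np.c_[q[:,:2],np.ones(len(q))];k=np.linalg.lstsq(A,(q[:,:2]**2).sum(1),rcond=None)[0];print('rim ctr',k[:2]/2,np.sqrt(k[2]+(k[:2]**2).sum()/4))
B=W[(W[:,2]>.035)&(W[:,2]<.065)&(r>.066)&(r<.1)];print('port',len(B),B.mean(0),np.degrees(np.arctan2(B[:,1].mean()-k[1]/2,B[:,0].mean()-k[0]/2)))
E
```

```text
time_s: 2.78
eef_pos: [0.5815, 0.2262, 0.1036]
eef_rot: [-0.0, 0.849, 0.529, -0.001]
wrist_force: [-0.2, 0.8, 0.1]
opening: 1.005
grasp_force: 0.0
2189
rim ctr [0.582195   0.22608544] 0.05879950669020446
port 316 [0.65600299 0.24676497 0.04189195] 15.651811469645935
```

```bash
python3 -m handwheel '[[[-1,0,0,0,0,0,0],[-1,0,0,0,0,0,0],[-1,0,0,0,0,0,0],[-1,0,0,0,0,0,0],[-1,0,0,0,0,0,0],[-1,0,0,0,0,0,0],[-1,0,0,0,0,0,0]]]'
```

```text
time_s: 3.65
eef_pos: [0.5826, 0.2273, 0.1049]
eef_rot: [0.0, 0.848, 0.53, 0.0]
wrist_force: [-0.5, -0.5, 4.6]
opening: 0.155
grasp_force: 60.4
```

```bash
python3 -m handwheel '[[[-1,0,0,0,0,0,4],[-1,0,0,0,0,0,8],[-1,0,0,0,0,0,12],[-1,0,0,0,0,0,16],[-1,0,0,0,0,0,20],[-1,0,0,0,0,0,20]]]'
```

```text
time_s: 4.4
eef_pos: [0.5825, 0.2275, 0.1049]
eef_rot: [-0.0, 0.927, 0.374, 0.0]
wrist_force: [-0.8, 1.4, 5.1]
opening: 0.152
grasp_force: 60.7
```

```bash
python3 -m handwheel '[[[-1,0,0,0,0,0,5],[-1,0,0,0,0,0,10],[-1,0,0,0,0,0,15],[-1,0,0,0,0,0,20],[-1,0,0,0,0,0,25],[-1,0,0,0,0,0,29],[-1,0,0,0,0,0,29]]]'
python3 - <<'E'
from h import *
a=snap('top','t2');b=snap('scene','s2')
B=cv2.resize(b['frame'][215:330,250:380],None,fx=4.5,fy=4.5,interpolation=cv2.INTER_CUBIC)
cv2.imwrite('pics/c2.png',B)
E
```

```text
time_s: 5.28
eef_pos: [0.5823, 0.2265, 0.1044]
eef_rot: [0.001, 0.991, 0.131, -0.0]
wrist_force: [0.0, -3.4, 4.3]
opening: 0.153
grasp_force: 60.6
```

View pics/c2.png

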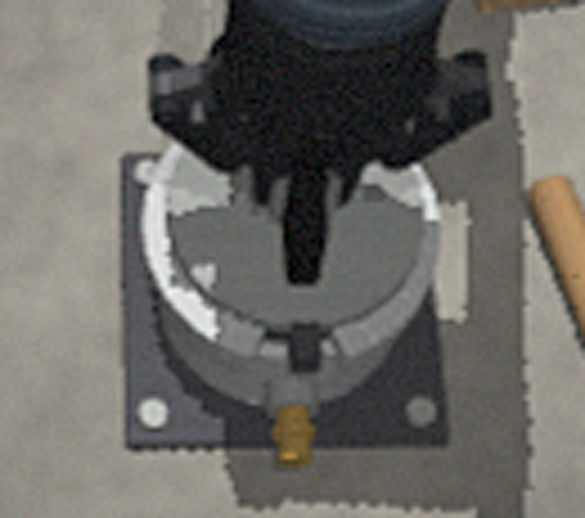

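The key (305,345) is over the notch (262–337), still propped. Next: tip the key down and lower.

```bash
python3 -m handwheel '[[[-1,0,0,0.1,0,-1,0],[-1,0,0,0.2,0,-2,0],[-1,0,0,0.3,0,-3,0],[-1,0,0,0.4,0,-4.2,0],[-1,0,0,0.4,0,-4.2,0]]]'
python3 - <<'E'
from h import *
b=snap('scene','s3')
B=cv2.resize(b['frame'][215:330,250:380],None,fx=4.5,fy=4.5,interpolation=cv2.INTER_CUBIC)
cv2.imwrite('pics/c3.png',B)
E
```

```text
time_s: 6.0
eef_pos: [0.5833, 0.2274, 0.1009]
eef_rot: [0.005, 0.991, 0.13, -0.036]
wrist_force: [3.1, -3.5, 7.6]
opening: 0.151
grasp_force: 60.9
```

View pics/c3.png

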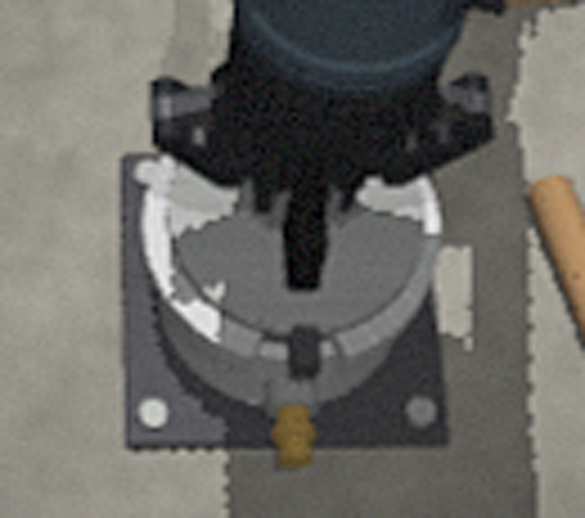

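The key is seated in the notch. Releasing and retreating.

```bash
python3 -m handwheel '[[[1,0,0,0,0,0,0],[1,0,0,0,0,0,0],[1,0,0,0,0,0,0],[1,0,0,0,0,0,0],[1,0,0,-3,0,0,0],[1,0,0,-7,0,4,0],[1,0,0,-12,0,4,0],[1,0,0,-12,0,4,0]]]'
python3 - <<'E'
from h import *
o=status.get_obs();c=snap('wrist','w4');b=snap('scene','s4')
R=Ro.from_quat(o['eef_rot'],scalar_first=True)
v,u=np.mgrid[0:420,0:560];d=c['depth'];x=(u-c['cx'])/c['fx'];y=(v-c['cy'])/c['fy'];th=np.hypot(x,y)+1e-9
p=np.stack([np.tan(th)*x/th*d,np.tan(th)*y/th*d,d],-1)
p=p@c['hand_eye'][:3,:3].T+c['hand_eye'][:3,3];p=R.apply(p.reshape(-1,3))+o['eef_pos'];p=p[(d>0).ravel()&(th<1.3).ravel()]
r=np.hypot(p[:,0]-.582,p[:,1]-.226);q=p[(r<.05)&(p[:,2]>.075)&(p[:,2]<.1)]
k=np.linalg.lstsq(np.c_[q[:,:2]-[.582,.226],np.ones(len(q))],q[:,2],rcond=None)[0];print('plane',k,len(q))
t=p[(r<.06)&(p[:,2]>.12)&(p[:,2]<.15)];print(t.mean(0),np.median(t[:,2]))
B=cv2.resize(b['frame'][200:330,180:380],(800,520),interpolation=cv2.INTER_CUBIC)
cv2.imwrite('pics/c4.png',B)
E
```

```text
time_s: 7.05
eef_pos: [0.5936, 0.2302, 0.2258]
eef_rot: [-0.0, 0.991, 0.13, 0.003]
wrist_force: [0.6, -1.0, 0.3]
opening: 0.997
grasp_force: 0.0
plane [0.00410465 0.00039886 0.08580319] 7555
[0.58201897 0.22866184 0.12919546] 0.12941506105131145
```

View pics/c4.png

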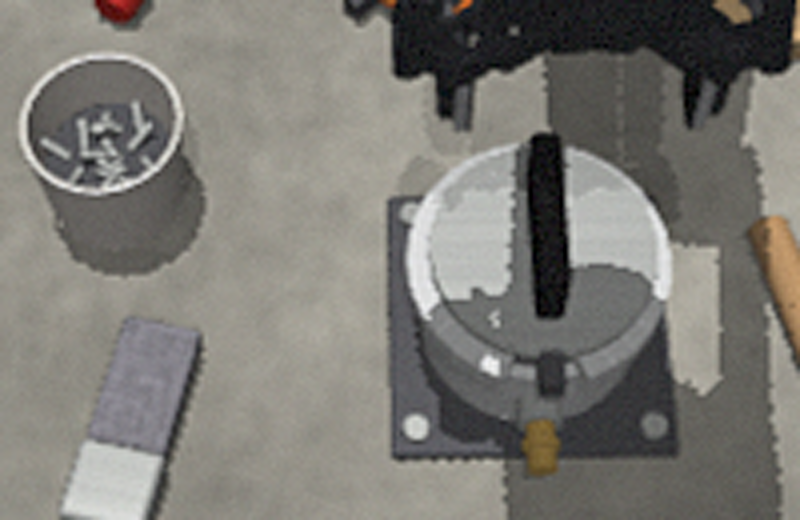

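The lid is flush: disc top at 85.8 mm against 86 when home, tilt about 0.2°. The key sits in the notch at (550,372), the tub still stands, and the gripper is clear.

```bash
python3 -c "
from bench import ctrl
print(ctrl.hand_in())"
```

```text
the job is handed in; nothing more can be done
None
```

The lid was turned on the rim until its key dropped into the notch above the hose port, it measures flush, the gripper has let go, the tub was left standing, and the job was handed in at about 7 s; no verdict was shown.

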